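# Draw the tall test tile from the slotted rack

## Task

Slide the tallest of the three clay test tiles, the tall round-topped one, straight up out of the slotted wooden rack and stand it upright in the empty open wooden trough. Lower it right down to the trough's floor before you let go of it, and leave the other two tiles in their slots.

Things in the scene. Friction and masses are not known exactly. Their poses are not given: they have to be found in the camera images.
- tall_tile: Terracotta test tile with a round (semicircular) top, the tallest one: 8 mm thick (its x), 60 mm wide (its y), 150 mm high (its z), about 0.1 kg, loose. Origin at the centre of its underside, z up to the round top. At the start it stands in one of the rack's three slots; its top stands 40 mm or more above the tops of the other tiles.
- tall_tile_top (a point): The highest point of the tall tile's round edge, mid-width and mid-thickness, 150 mm above its underside.
- short_tile: Terracotta test tile with a round top, 8 x 60 mm and only 90 mm high, in another slot; axes as for the tall tile. Stays in the rack.
- square_tile: Terracotta test tile with a square-cut top, 8 x 60 mm and 105 mm high, in another slot; axes as for the tall tile. Stays in the rack.
- rack: Light wooden rack, fixed to the bench, 160 mm (x) x 100 mm (y), cheeks up to 78 mm high. Origin at the centre of its underside. Three upright slots at x = -50, 0 and +50 mm in its frame: grooves 11 mm wide in the two cheeks hold the tiles' side edges up to 72 mm above the bench; the tiles stand on its 8 mm base board, faces across x. They slide freely upward.
- trough: Darker wooden open-topped trough, fixed to the bench, outside 62 mm (x) x 116 mm (y) x 80 mm high, walls and floor 8 mm, inner space 46 mm (x) x 100 mm (y), empty. Origin at the centre of its underside. The tile goes in with its width along the trough's y; once let go it may lean against a wall.
- trough_floor (a point): Centre of the trough's inner floor, 8 mm above the bench, axes as the trough.

How it is judged:
By the outcome, as a careful person would: the job done as asked, in the order asked, and still so for the second after the job is handed in, with the robot touching nothing.
It also fails if it takes over 40 s, if anything falls off the work surface, if the arm or the gripper's body presses on something with over 40 N, if the wrist force passes 120 N, or if a joint passes its speed limit or range.

## Robot

A 6-joint arm with a two-finger parallel gripper is mounted at the origin on a cart in front of the work surface, level with it; the furniture and walls round the work are solid. World frame = base frame: x ahead of the robot, y to its left, z up, the work surface at z = 0. Lengths are in m, angles in degrees, forces in N, time in s.
With the tool pointing down it reaches from about 0.4 to 0.825 m from the base axis. Payload 7 kg.
Tool frame: the origin (TCP) lies midway between the tips of the shut fingers; the grasp point (between the pads) lies 19 mm behind it; z points along the fingers, y is the direction in which the jaws open and shut (so a half turn about z gives the same grasp; the last joint's range is limited). The gripper opens to 88 mm and grips with 3 to 60 N. Pads are 19 mm wide; open, the fingers measure 130 mm over their backs; the gripper's body (78 mm by 193 mm) begins 47 mm behind the grasp point.
Start: joints at [81.824, 20.546, 0.682, 0, -70.136, -16.507], TCP at [0.282, 0.613, 0.227] pointing down, gripper open.
Joint ranges: [-176.03, 176.03], [-82.01, 121.73], [-58.28, 71.71], [-173.87, 95.51], [-174.79, -0.11], [-173.66, 173.66]. Speed limits (degrees/s): [136.94, 136.94, 172.46, 180, 180, 180].

## Interface

Orientations are given as a 3x3 rotation matrix whose columns are the frame's x, y, z axes.
In Python, from rig import robot gives the robot as it stands. Calls block until the motion is done:
- robot.goto(position, orientation): joint-space move of the TCP to a pose.
- robot.servo_line(position, ori=None, speed=0.15): straight line of the TCP; ori=None keeps the orientation; speed is the mean speed in m/s.
- robot.movej(angles): joint-space move.
- robot.move_gripper(opening): opening from 0.0 (shut) to 1.0 (fully open); the grip force is fixed at half the most; returns when the fingers have stopped.
- robot.dwell(seconds).
- robot.ik(position, orientation): joint angles nearest the present ones, or None.
- robot.grab_frame(name): name is "scene" or "top" or "wrist"; returns (picture, depth): 420x560x3 uint8, red, green, blue; 420x560 float32, m along the optical axis (not along the pixel's ray), 0 where there is no reading.
- robot.camera_info(name): a dict with "vfov" (degrees; the focal length in pixels is half the picture's height over the tangent of half this angle, whatever the lens; pixels are square), "cx", "cy" (the principal point, pixels), "view" (4x4, takes a point from world to camera coordinates); the wrist camera has in their place "T_tool_cam" (4x4, takes a point from camera to tool coordinates, whose origin is the TCP and whose axes are the flange's). Camera axes: x right, y down, z forward; pixel columns grow to the right and rows downward; lengths in m; the calibration is good to about 2 mm. A picture is of the moment at which its call begins: read the wrist's pose just before it. camera_info takes no time and is no camera call.
A pose or a line that the arm cannot do raises robot.Unreachable and nothing moves.
- robot.job_done(): hands the job in, once; it reports no verdict.
Readings, each from a call of its own:
- robot.read_t(): time.
- robot.read_qpos(): joint angles.
- robot.read_qvel(): joint speeds.
- robot.read_effort(): joint torques, N m.
- robot.read_position(): TCP position.
- robot.read_tcp_rot(): TCP orientation.
- robot.read_force(): force on the tool from outside, world axes, zero at the start.
- robot.read_ft_torque(): the same for the moment, N m.
- robot.read_grip_width(): opening from 0.0 (shut) to 1.0 (fully open).
Only numpy, scipy, OpenCV 4.12 (cv2) and the standard library are available. Lean on these libraries where they do the work, as an engineer would, in place of code of your own. Each camera call takes 0.05 s, during which the arm holds its last target.

## Working session

There is one attempt and no reset: what is moved stays moved. The work goes in short steps, each a Python script; the robot and the scene stay as the last script left them, time stands still between calls to the robot, and variables do not carry over. Pictures are saved under pics/ and viewed, and the job is handed in when it is done.

```bash
mkdir -p pics; ls; python3 - <<'E'
from rig import robot
import cv2,numpy as np
np.set_printoptions(precision=4,suppress=True)
print(robot.read_t(),robot.read_position(),robot.read_tcp_rot(),robot.read_grip_width())
for n in ("scene","top","wrist"):
    p,d=robot.grab_frame(n); cv2.imwrite(f"pics/{n}0.png",p[...,::-1]); np.savez(f"{n}0.npz",p=p,d=d)
    print(n,robot.camera_info(n),(d>0).mean())
E
```

```text
pics
0.0 [0.2817 0.6129 0.2257] [[ 0.9086 -0.4177 -0.0005]
 [-0.4177 -0.9086 -0.0015]
 [ 0.0001  0.0016 -1.    ]] 0.999136686444122
scene {'vfov': 51.12294421536269, 'cx': 280.6725125879398, 'cy': 202.52449289394835, 'view': array([[-0.8007, -0.5988,  0.0151,  0.522 ],
       [-0.4654,  0.6061, -0.645 ,  0.2672],
       [ 0.3771, -0.5235, -0.7641,  0.7599],
       [ 0.    ,  0.    ,  0.    ,  1.    ]])} 0.996109693877551
top {'vfov': 50.332962206297665, 'cx': 280.8555771546157, 'cy': 219.12810554631645, 'view': array([[-0.0052, -1.    , -0.0046,  0.0846],
       [-0.9953,  0.0056, -0.0962,  0.5712],
       [ 0.0963,  0.0041, -0.9953,  0.8943],
       [ 0.    ,  0.    ,  0.    ,  1.    ]])} 0.9960204081632653
wrist {'vfov': 71.06006522962059, 'cx': 279.88602124890815, 'cy': 211.09174844353953, 'T_tool_cam': array([[-0.0004, -0.958 , -0.2867,  0.078 ],
       [ 1.    , -0.0001, -0.0011, -0.0011],
       [ 0.001 , -0.2867,  0.958 , -0.1573],
       [ 0.    ,  0.    ,  0.    ,  1.    ]])} 0.9959566326530612
```

View pics/scene0.png

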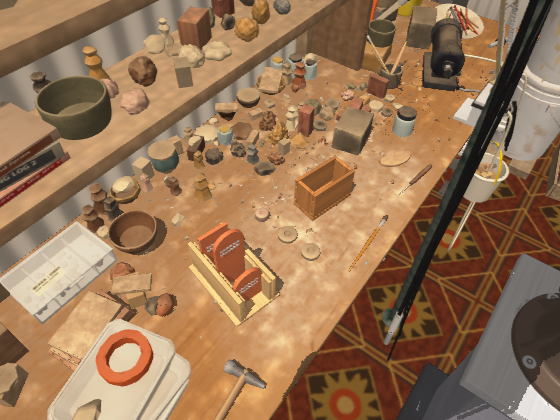

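View pics/top0.png

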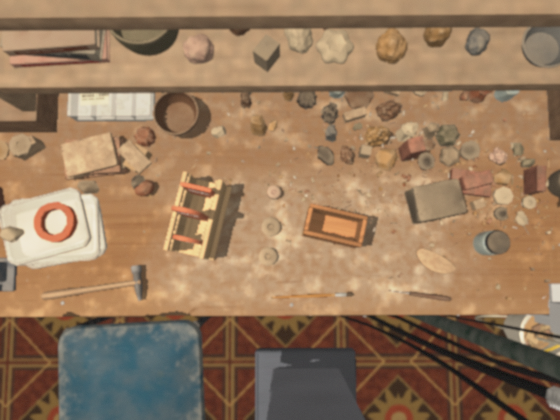

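View pics/wrist0.png

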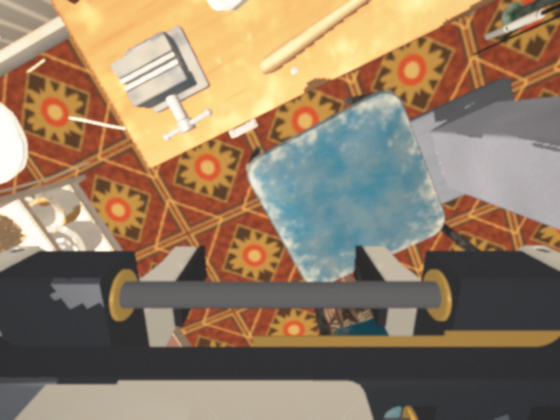

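The scene view shows the rack near (233,275) with the tall tile in the middle slot (top near (228,240)), and the trough near (325,187). In the top view the rack is near (198,215) and the trough near (337,225). The wrist view shows only the floor and is no use yet. Next I'll take colour masks and depth points.

```bash
cat > h.py <<'E'
import numpy as np,cv2
np.set_printoptions(precision=4,suppress=True)
def cloud(d,info,pose=None):
    h,w=d.shape; f=h/2/np.tan(np.radians(info['vfov']/2))
    v,u=np.mgrid[:h,:w]
    P=np.stack([(u-info['cx'])/f*d,(v-info['cy'])/f*d,d],-1)
    T=np.linalg.inv(info['view']) if pose is None else pose@info['T_tool_cam']
    return P@T[:3,:3].T+T[:3,3]
E
python3 - <<'E'
from rig import robot
from h import *
for n,(x0,y0,x1,y1) in {"top":(150,150,400,290),"scene":(170,140,370,330)}.items():
    z=np.load(n+"0.npz"); p,d=z['p'],z['d']
    P=cloud(d,robot.camera_info(n))
    c=p[y0:y1,x0:x1]; big=cv2.resize(c,None,fx=3,fy=3,interpolation=cv2.INTER_CUBIC)
    cv2.imwrite(f"pics/{n}_zoom.png",big[...,::-1])
    hsv=cv2.cvtColor(p,cv2.COLOR_RGB2HSV)
    m=((hsv[...,0]<12)|(hsv[...,0]>174))&(hsv[...,1]>120)&(hsv[...,2]>90)&(d>0)
    m[:y0]=0;m[y1:]=0;m[:,:x0]=0;m[:,x1:]=0
    k,l,s,c=cv2.connectedComponentsWithStats(m.astype(np.uint8))
    for i in range(1,k):
        if s[i,4]>25:
            q=P[l==i]; print(n,s[i],c[i],'max z',np.percentile(q[:,2],[5,50,98]),'med',np.median(q,0))
            t=q[q[:,2]>np.percentile(q[:,2],98)-.008]; print('   top',t.mean(0),t.min(0),t.max(0))
    # table height near
    print(np.median(P[250:270,280:330].reshape(-1,3),0) if n=="top" else '')
z=np.load("top0.npz");P=cloud(z['d'],robot.camera_info("top"))
Z=P[...,2]
for nm,(x0,x1,y0,y1,zz) in {'rack':(160,245,165,265,.078),'trough':(295,375,195,255,.080)}.items():
    m=np.zeros_like(Z,bool); s=np.s_[y0:y1,x0:x1]; m[s]=abs(Z[s]-zz)<.007
    q=P[m][:,:2].astype(np.float32); r=cv2.minAreaRect(q); print(nm,r,len(q),cv2.boxPoints(r), np.median(P[m][:,2]))
m=np.zeros_like(Z,bool); s=np.s_[120:290,150:400]
print('shelf edge', P[86:92,200:340:40])
E
```

```text
top [180 182  34  15 197] [197.6548 187.8579] max z [0.0063 0.1103 0.1142] med [0.6252 0.2414 0.1103]
   top [0.6249 0.2416 0.1114] [0.6159 0.2144 0.107 ] [0.6336 0.2717 0.1152]
top [171 206  37  14 192] [189.4635 211.625 ] max z [0.0208 0.1476 0.1576] med [0.5751 0.248  0.1476]
   top [0.5767 0.2533 0.1542] [0.5699 0.233  0.1496] [0.5829 0.2728 0.1587]
top [172 234  29   9 136] [184.8015 238.6324] max z [0.0062 0.0914 0.0983] med [0.53   0.2681 0.0914]
   top [0.5283 0.2651 0.0944] [0.5225 0.2438 0.0905] [0.5341 0.2824 0.1002]
[ 0.4879  0.033  -0.0016]
scene [ 197  222   65   80 2241] [230.3454 258.1437] max z [0.0224 0.0908 0.156 ] med [0.574  0.2561 0.0908]
   top [0.5766 0.2557 0.1538] [0.5685 0.233  0.1482] [0.5852 0.2757 0.161 ]
scene [365 281   5   8  26] [367.2308 284.5   ] max z [-0.7819 -0.7785 -0.7723] med [ 0.4845 -0.3643 -0.7785]
   top [ 0.4844 -0.3635 -0.777 ] [ 0.4757 -0.3833 -0.7797] [ 0.4898 -0.3439 -0.7713]
scene [353 290  17  37 283] [361.1555 307.4806] max z [-0.7853 -0.7798 -0.7721] med [ 0.4572 -0.2646 -0.7798]
   top [ 0.4542 -0.2633 -0.7769] [ 0.3942 -0.3321 
[... 754 characters left out ...]
 [ 0.572  -0.0878]
 [ 0.5986  0.0253]
 [ 0.538   0.0395]] 0.07813980988024127
shelf edge [[[0.758  0.2058 0.2707]
  [0.7575 0.1433 0.2707]
  [0.7579 0.0808 0.2688]
  [0.7577 0.0181 0.268 ]]

 [[0.7579 0.2065 0.267 ]
  [0.7577 0.1437 0.2664]
  [0.7573 0.0808 0.2662]
  [0.7576 0.0178 0.2643]]

 [[0.7575 0.2071 0.264 ]
  [0.7576 0.1441 0.2624]
  [0.7583 0.0809 0.2597]
  [0.7574 0.0175 0.2607]]

 [[0.7573 0.2078 0.2602]
  [0.7575 0.1444 0.2586]
  [0.7573 0.0809 0.2581]
  [0.7576 0.0171 0.2562]]

 [[0.7579 0.2088 0.2547]
  [0.7572 0.1448 0.2552]
  [0.7575 0.0809 0.2534]
  [0.7579 0.0167 0.2512]]

 [[0.7575 0.2094 0.2516]
  [0.7589 0.1456 0.2469]
  [0.7568 0.0809 0.251 ]
  [0.7572 0.0165 0.2487]]]
```

```bash
python3 - <<'E'
import cv2,numpy as np
z=np.load("top0.npz")['d']
v=cv2.normalize(np.clip(z[150:290,150:400],.7,.95),None,0,255,cv2.NORM_MINMAX).astype(np.uint8)
cv2.imwrite("pics/topdepth.png",cv2.resize(cv2.applyColorMap(v,2),None,fx=3,fy=3,interpolation=0))
E
```

```text
(no output)
```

View pics/top_zoom.png

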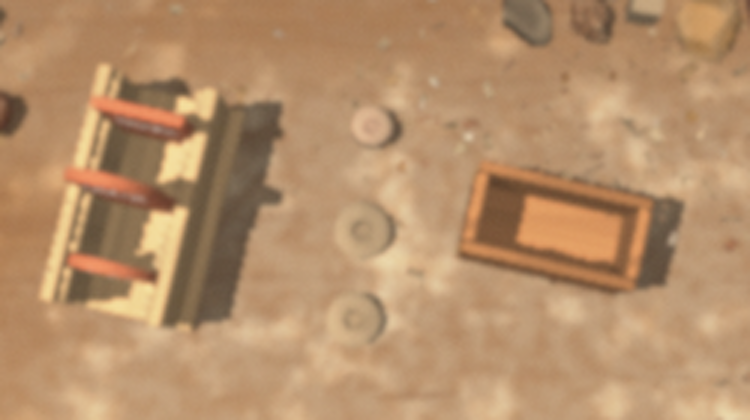

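View pics/scene_zoom.png

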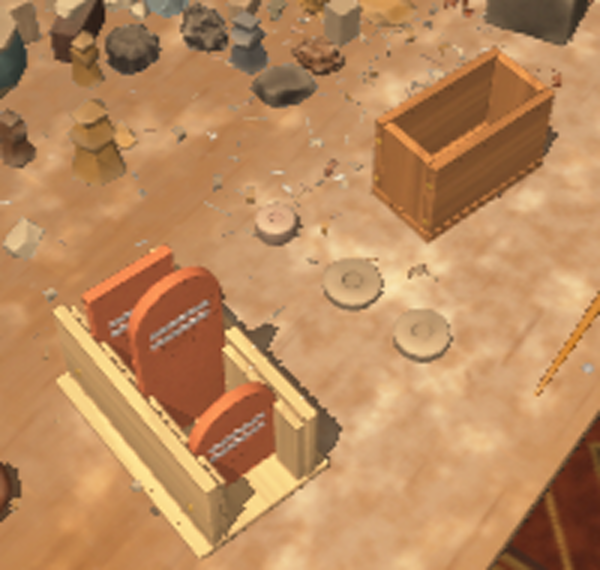

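The top zoom confirms it: the middle tile stands 40 mm or more above the others, with its depth top at (0.577, 0.254, 0.155), which matches the rack centre. Yaw is about -13.5°. Next I move above the tile and refine with the wrist camera.

```bash
cat >> h.py <<'E'
def R(yaw,sgn=1):
    # tool y along rack x (yaw deg), z down
    a=np.radians(yaw); y=sgn*np.array([np.cos(a),np.sin(a),0]); z=np.array([0,0,-1.]); x=np.cross(y,z)
    return np.stack([x,y,z],1)
E
python3 - <<'E'
from rig import robot
from h import *
for s in (1,-1):
  for p in ([.577,.2547,.118],[.577,.2547,.29],[.555,-.024,.118],[.555,-.024,.29]):
    print(s,p,robot.ik(p,R(-13.5,s)))
E
```

```text
1 [0.577, 0.2547, 0.118] [ 41.5217  21.3576 -13.2112   0.     -55.4312 124.9783]
1 [0.577, 0.2547, 0.29] [ 41.5217  14.5598   0.4472   0.     -75.8874 124.9783]
1 [0.555, -0.024, 0.118] [ 17.7217  14.9278 -22.8584   0.     -52.2138 148.7783]
1 [0.555, -0.024, 0.29] [ 17.7217   7.2248  -8.7491   0.     -74.0261 148.7783]
-1 [0.577, 0.2547, 0.118] [ 41.5217  21.3576 -13.2112   0.     -55.4312 -55.0217]
-1 [0.577, 0.2547, 0.29] [ 41.5217  14.5598   0.4472   0.     -75.8874 -55.0217]
-1 [0.555, -0.024, 0.118] [ 17.7217  14.9278 -22.8584   0.     -52.2138 -31.2217]
-1 [0.555, -0.024, 0.29] [ 17.7217   7.2248  -8.7491   0.     -74.0261 -31.2217]
```

```bash
python3 - <<'E'
from rig import robot
from h import *
p=robot.read_position(); robot.servo_line([p[0],p[1],.32])
robot.goto([.577,.2547,.32],R(-13.5,-1))
robot.move_gripper(.5)
robot.dwell(.3)
T=np.eye(4);T[:3,:3]=robot.read_tcp_rot();T[:3,3]=robot.read_position()
p,d=robot.grab_frame("wrist"); cv2.imwrite("pics/wrist1.png",p[...,::-1]); np.savez("wrist1.npz",p=p,d=d,T=T)
P=cloud(d,robot.camera_info("wrist"),T)
print(T,robot.read_t(),robot.read_grip_width())
Z=P[...,2]
m=(Z>.147)&(Z<.163)&(abs(P[...,0]-.577)<.04)&(abs(P[...,1]-.254)<.05)
q=P[m]; print('tall top',len(q),q.mean(0),cv2.minAreaRect(q[:,:2].astype(np.float32)))
m=(abs(Z-.078)<.005)&(abs(P[...,0]-.577)<.1)&(abs(P[...,1]-.254)<.08)
q=P[m]; print('rack',len(q),np.median(q[:,2]),cv2.minAreaRect(q[:,:2].astype(np.float32)))
E
```

```text
[[-0.2335 -0.9724 -0.      0.577 ]
 [-0.9724  0.2335  0.      0.2547]
 [-0.      0.     -1.      0.32  ]
 [ 0.      0.      0.      1.    ]] 3.875 0.5032138287306247
tall top 261 [0.5771 0.2527 0.154 ] ((0.5774113535881042, 0.2536252439022064), (0.0470588356256485, 0.007019346114248037), 76.60657501220703)
rack 1546 0.07712964522099724 ((0.5776638388633728, 0.25425875186920166), (0.08011256903409958, 0.15906713902950287), 76.49205017089844)
```

View pics/wrist1.png

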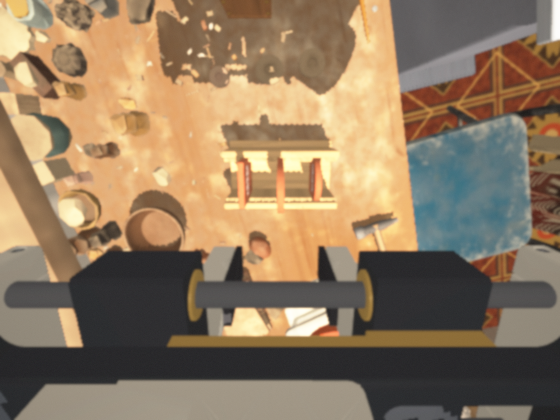

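The wrist view shows the rack around (280,178), with the tall tile's edge on the image centre at (281,185), between the jaws. All three measurements agree within about 1 mm. I'll descend and grasp.

```bash
python3 - <<'E'
from rig import robot
from h import *
robot.servo_line([.5772,.2540,.119],R(-13.5,-1),speed=.12)
print(robot.read_position(),robot.read_force())
robot.move_gripper(0.0)
print('grip',robot.read_grip_width()*88,'mm',robot.read_force(),robot.read_t())
robot.servo_line([.5772,.2540,.139],speed=.04)
f=robot.read_force(); print(f)
robot.servo_line([.5772,.2540,.239],speed=.1)
print(robot.read_position(),robot.read_force(),robot.read_grip_width()*88,robot.read_t())
for n in ("scene","top"):
    p,d=robot.grab_frame(n); np.savez(n+"2.npz",p=p,d=d)
    cv2.imwrite(f"pics/{n}2.png",cv2.resize(p[100:320,130:410],None,fx=2.7,fy=2.7)[...,::-1])
E
```

```text
[0.5775 0.2543 0.1197] [ 0.7272 -0.3421  0.2116]
grip 7.471429666658526 mm [-0.2496 -0.5723 -0.0803] 6.375
[ 0.3997 -1.0949 -2.2222]
[0.5768 0.2538 0.2381] [-0.074  -0.8258 -1.2463] 7.68918339685007 8.175
```

View pics/scene2.png

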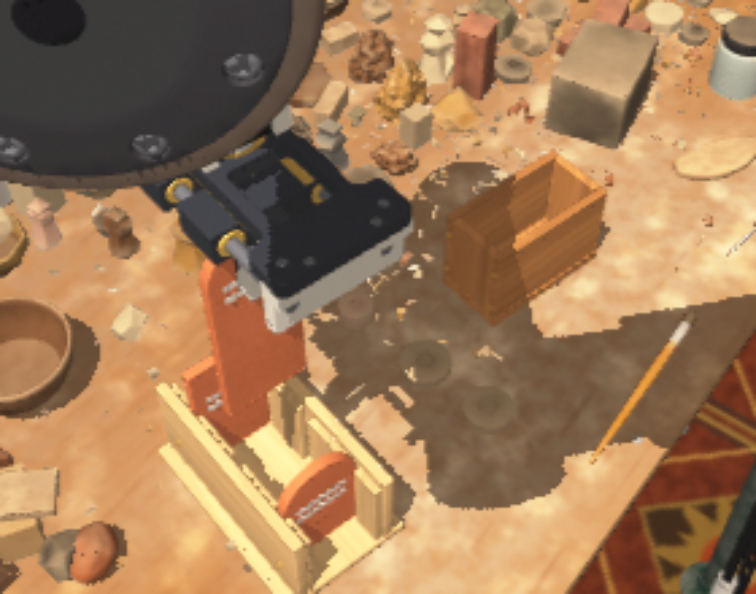

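The scene view shows the tall tile held upright and clear of the rack (its face near (255,330) in the crop), with the short and square tiles still in their slots. I'll carry it over the trough and re-check alignment there.

```bash
python3 - <<'E'
from rig import robot
from h import *
robot.servo_line([.5552,-.0241,.240],R(-13.3,-1),speed=.13)
robot.dwell(.4)
T=np.eye(4);T[:3,:3]=robot.read_tcp_rot();T[:3,3]=robot.read_position()
print(T[:3,3],robot.read_force(),robot.read_grip_width()*88,robot.read_t())
for n in ("scene","wrist","top"):
    p,d=robot.grab_frame(n); np.savez(n+"3.npz",p=p,d=d)
    P=cloud(d,robot.camera_info(n),T if n=="wrist" else None)
    cv2.imwrite(f"pics/{n}3.png",(p if n!="scene" else cv2.resize(p[60:280,230:450],None,fx=2.7,fy=2.7))[...,::-1])
    Z=P[...,2]; hsv=cv2.cvtColor(p,cv2.COLOR_RGB2HSV)
    box=(abs(P[...,0]-.555)<.07)&(abs(P[...,1]+.024)<.085)
    m=box&(abs(Z-.079)<.006)
    q=P[m]
    if len(q)>50: print(n,'rim',len(q),np.median(q[:,2]),cv2.minAreaRect(q[:,:2].astype(np.float32)))
    m=box&(Z>.1)&(Z<.2)&((hsv[...,0]<12)|(hsv[...,0]>174))&(hsv[...,1]>120)
    q=P[m]
    if len(q)>60:
        print(n,'tile',len(q),q.min(0),q.max(0))
        for z0 in np.arange(.12,.2,.02):
            s=q[abs(q[:,2]-z0)<.01]
            if len(s)>10: print('  z',z0,s.mean(0),s[:,1].min(),s[:,1].max())
E
```

```text
[ 0.5552 -0.024   0.24  ] [-0.3412  1.1715 -1.3437] 7.92474262394444 10.975
scene rim 617 0.07911213355612978 ((0.5562747120857239, -0.025129199028015137), (0.11734962463378906, 0.06471636146306992), 76.76399230957031)
scene tile 601 [ 0.5458 -0.0539  0.129 ] [0.567  0.0067 0.1998]
  z 0.13999999999999999 [ 0.5541 -0.0202  0.1406] -0.05336108114106097 0.005647609226442363
  z 0.15999999999999998 [ 0.5541 -0.0204  0.1601] -0.05392343690115198 0.005329392141910971
  z 0.17999999999999997 [ 0.5544 -0.0191  0.1801] -0.05315658611462515 0.006544746658403322
  z 0.19999999999999996 [ 0.554  -0.0199  0.1949] -0.0508869107331803 0.006742266959658627
wrist rim 2023 0.07902781767847145 ((0.5558130741119385, -0.024590283632278442), (0.11539876461029053, 0.06205778196454048), 76.6973876953125)
wrist tile 143 [ 0.5459 -0.0536  0.1317] [ 0.5522 -0.0516  0.1999]
  z 0.13999999999999999 [ 0.5489 -0.0528  0.1415] -0.05346926647285119 -0.0520248972278159
  z 0.15999999999999998 [ 0.5492 -0.0529  0.1606] -0.053513873011186784 -0.052077044000376806
  z 0.17999999999999997 [ 0.5489 -0.0528  0.1807] -0.05362164045162069 -0.05163851949622132
  z 0.19999999999999996 [ 0.5489 -0.0529  0.1957] -0.05356839505418923 -0.05196501138563642
```

View pics/scene3.png

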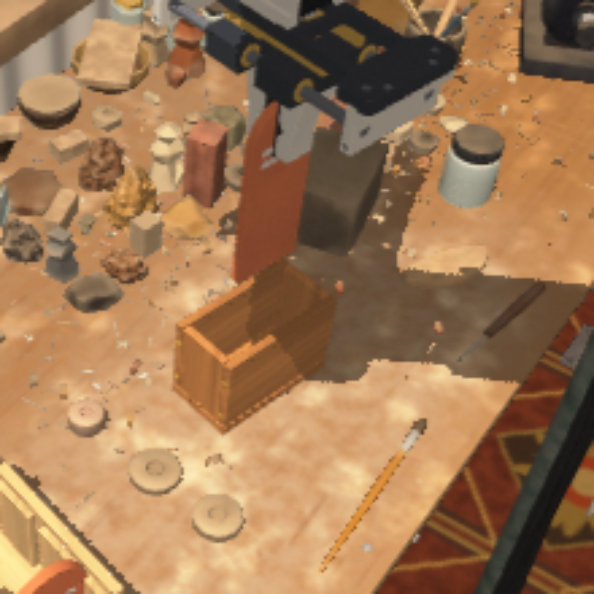

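View pics/wrist3.png

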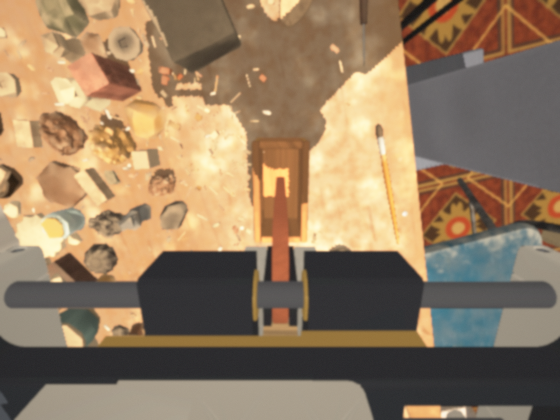

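Both views show the tile hanging plumb and centred over the trough (wrist: tile edge at (281,200), between walls at 255 and 305). Its lower edge is at z≈0.129. I'll lower it and creep down until it touches the floor.

```bash
python3 - <<'E'
from rig import robot
from h import *
x,y=.5556,-.0244
robot.servo_line([x,y,.126],speed=.09)
robot.dwell(.2); f0=robot.read_force(); print(f0,robot.read_position(),robot.read_t())
z=.126
while z>.114:
    z-=.001; robot.servo_line([x,y,z],speed=.01); f=robot.read_force()
    print(round(z,4),f[2])
    if f[2]-f0[2]>4: break
robot.dwell(.2); print(robot.read_force(),robot.read_position(),robot.read_grip_width()*88,robot.read_t())
E
```

```text
[ 0.7097 -0.2482 -1.2747] [ 0.5558 -0.0243  0.1265] 12.7417
0.125 -0.5678026599579724
0.124 -0.2650494977885519
0.123 -0.9595227283748243
0.122 -1.0882835116579932
0.121 -1.3812145403756548
0.12 -0.5255722751167891
0.119 -0.2968233444072944
0.118 8.078519201764758
[-1.3638  0.4739  7.2159] [ 0.5558 -0.0244  0.119 ] 7.9890971350754185 14.9417
```

```bash
python3 - <<'E'
from rig import robot
from h import *
x,y=.5556,-.0244
robot.servo_line([x,y,.1187],speed=.01); robot.dwell(.2); print(robot.read_force())
for w in (.12,.2,.45): robot.move_gripper(w)
print(robot.read_force(),robot.read_grip_width(),robot.read_t())
robot.dwell(.3)
robot.servo_line([x,y,.26],speed=.08)
p=robot.read_position(); robot.goto([.50,.15,.32],R(-13.5,-1)); robot.dwell(.3)
print(robot.read_t(),robot.read_position())
for n in ("scene","top"):
    p,d=robot.grab_frame(n); np.savez(n+"4.npz",p=p,d=d)
    P=cloud(d,robot.camera_info(n)); Z=P[...,2]; hsv=cv2.cvtColor(p,cv2.COLOR_RGB2HSV)
    cv2.imwrite(f"pics/{n}4.png",(cv2.resize(p[100:330,150:400],None,fx=2.5,fy=2.5))[...,::-1])
    m=(abs(P[...,0]-.555)<.07)&(abs(P[...,1]+.024)<.085)&(Z>.085)&(Z<.2)&((hsv[...,0]<12)|(hsv[...,0]>174))&(hsv[...,1]>120)
    q=P[m]
    if len(q)>20:
        print(n,'tile',len(q),q.min(0),q.max(0))
        for z0 in np.arange(.09,.17,.02):
            s=q[abs(q[:,2]-z0)<.01]
            if len(s)>10: print('  z',z0,s.mean(0),s[:,1].min(),s[:,1].max())
E
```

```text
[-0.7281  0.5123  5.2631]
[-0.5152 -0.1131  0.8514] 0.4485699902384192 16.7417
20.05 [0.5002 0.1492 0.3196]
scene tile 330 [ 0.546  -0.0532  0.0851] [0.5671 0.0065 0.1587]
  z 0.09 [ 0.5549 -0.0204  0.0927] -0.05317042074899403 0.005221267054286494
  z 0.11 [ 0.555  -0.0188  0.1089] -0.052506378680626575 0.006489071565954574
  z 0.13 [ 0.5573 -0.0104  0.1314] -0.049856097174676095 0.005364382774656562
  z 0.15000000000000002 [ 0.5547 -0.0179  0.1465] -0.03343206125168341 0.002528313883359945
top tile 203 [ 0.5456 -0.0526  0.0854] [0.5651 0.006  0.1599]
  z 0.09 [ 0.5522 -0.0227  0.0905] -0.050835827016810956 0.006035697189921002
  z 0.11 [ 0.5542 -0.0165  0.1094] -0.05064496535728617 0.006023079494180475
  z 0.13 [ 0.5559 -0.016   0.1334] -0.05263006438544189 0.00558512573055224
  z 0.15000000000000002 [ 0.5558 -0.0231  0.1521] -0.04900553644517995 0.0015745025397074924
```

View pics/scene4.png

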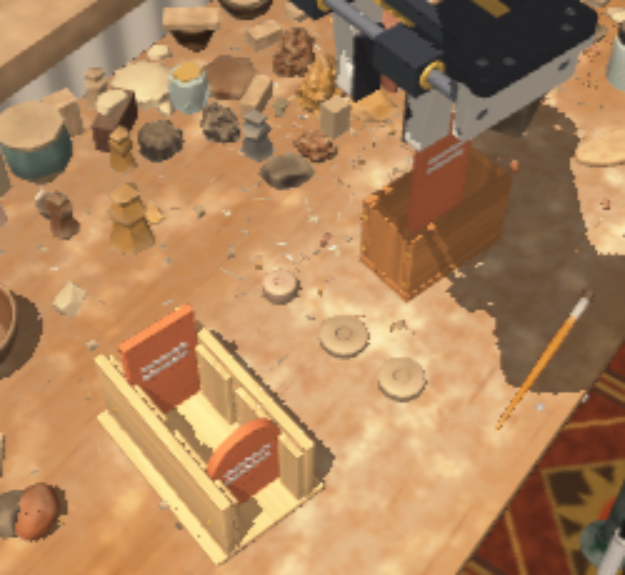

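View pics/top4.png

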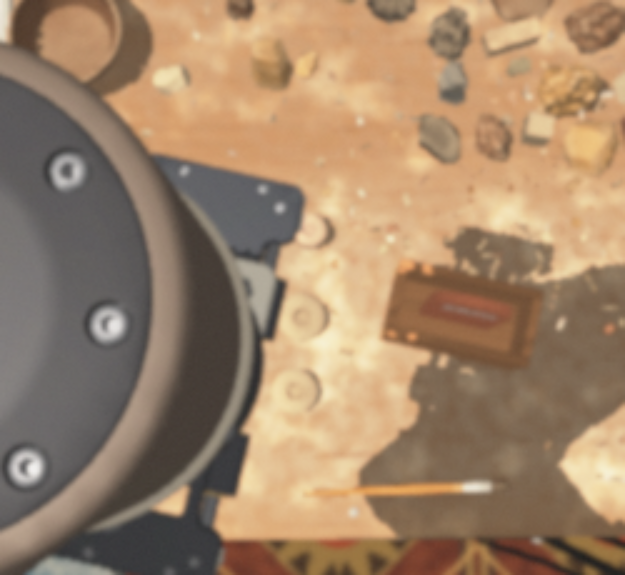

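The tile stands upright in the trough (top-view crop (465,308)) with its top at z≈0.158–0.160. The other two tiles are in their slots and the gripper is clear. I'm handing it in.

```bash
python3 - <<'E'
from rig import robot
print(robot.read_force(),robot.read_t()); robot.job_done()
E
```

```text
[-0.39171807 -0.00272731 -0.47615122] 20.15
the job is handed in; nothing more can be done
```

The tall tile now stands upright in the trough, and the other two tiles are still in their rack slots. I gripped it near its top and slid it straight up out of the middle slot. After carrying it across, I lowered it until the wrist force showed floor contact (about 8 N), then let go and backed away. I handed the job in at about 20 s.

The last checks, from the scene and top cameras and the force reading, agreed:
- **Placement:** the tile's top is at z ≈ 0.158–0.160 m, which matches standing on the 8 mm floor. It is near-vertical and centred, not leaning on a wall.
- **Other tiles:** the short and square tiles are visible in their slots in the scene view. The arm hid the rack from the top camera.
- **Robot:** the gripper was clear of everything, with under 1 N of leftover force.

No check failed, and the largest force I read was about 8 N.

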